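# Rock the transport bung out of a valve body

### The job

One of the two valve bodies on the storeroom bench is shut by a tall white bung with a round knob, caught under two rubber keepers. Rock the bung over to one side and then to the other so that it pushes both keepers open, lift it out of its port, and leave it in the empty bay of the low blue bin beside the valve bodies. The other valve body, with the low hexagon plug, is not part of the job.

Things in the scene. Friction and masses are not known exactly. Their poses are not given: they have to be found in the camera images.
- bung_head (a point): Centre of the round knob, 30 mm wide and 26 mm high, atop the white bung: grip here. The bung is 96 mm tall (z along it), 50 g; this point is 83 mm above its foot. Below the knob: neck 25 mm wide, 26 mm long; collar 35 mm wide, its top 40 mm above the foot; taper to a 13 mm foot in a bore 19 mm wide, 12 deep. It rocks about a point 75 mm below this one. Seated, this point is 91 mm above the bench.
- port_block: Aluminium valve body holding the bung, fixed, foot 92 (x) x 108 (y) mm, 59 mm high; origin at the centre of its underside, straight below the seated bung; z up. Black rubber keepers on its top, at +y and -y of the neck, catch the bung's collar, which can rise only 4 mm. With both open the upright bung lifts straight out. A like valve body with a low hexagon plug (not listed) is a bystander.
- keeper_left (a joint): Keeper on port_block's +y side, its top 59 mm above the bench: how far it is pushed outwards, m: 0 closed, 0.006 fully open. Closed, it is 1.5 mm from the neck and overhangs the collar by 3.5 mm, so it frees the collar from 0.0035. Leaning the bung 12 to 14 degrees towards +y pushes it open (5 N of sliding friction); it stays where it is pushed.
- keeper_right (a joint): The same for the keeper on port_block's -y side: opened by leaning the bung 12 to 14 degrees towards -y.
- bin_bay (a point): Centre of the floor of the empty bay of the blue bin (fixed), 5 mm above the bench. The bay is 150 mm along x and 132 mm along y inside; walls 50 mm high and 5 mm thick. The neighbouring bay on its +y side is full of spare parts.
Mind the look-alikes: they are no part of the job. Of the things that look like the part that bears bung_head, the middle-sized one is meant.

How it is judged:
On the way, in this order (a step that is already met when the one before it is completed fails the run):
1. the bung, still in its port, is leaning over and has pushed one keeper open by 2.5 mm (angle between bung_head's own z axis and vertical above 0.08 rad and height (world z) of bung_head below 0.105 m and horizontal distance between bung_head and port_block below 0.04 m and value of joint any of keeper_left, keeper_right above 0.0025 m), for 0.05 s.
2. the bung, still in its port, leans the other way and both keepers are open by 2.5 mm (angle between bung_head's own z axis and vertical above 0.08 rad and height (world z) of bung_head below 0.105 m and horizontal distance between bung_head and port_block below 0.04 m and value of joint each of keeper_left, keeper_right above 0.0025 m), for 0.05 s.
At the end, for the whole second after the job is handed in: The bung lies or stands in the empty bay of the blue bin (its knob's centre within the bay's walls and less than 100 mm above the bench), and both keepers are still open by at least 2.5 mm (x of bung_head in the frame of bin_bay between -0.078 and 0.078 m and y of bung_head in the frame of bin_bay between -0.07 and 0.07 m and height (world z) of bung_head below 0.1 m and value of joint each of keeper_left, keeper_right above 0.0025 m); the robot touches nothing.
It also fails if it takes over 48 s, if anything falls off the work surface, if the arm or the gripper's body presses on something with over 40 N, if the wrist force passes 120 N, or if a joint passes its speed limit or range.

### The arm

A 6-joint arm with a two-finger parallel gripper is mounted at the origin on the work surface. World frame = base frame: x ahead of the robot, y to its left, z up, the work surface at z = 0. Lengths are in m, angles in rad, forces in N, time in s.
With the tool pointing down it reaches from about 0.275 to 0.75 m from the base axis. Payload 10.2 kg.
Tool frame: the origin (TCP) lies where the fingers leave the gripper's body, on its centre line; the fingertips stand 73 mm ahead of it and the grasp point (between the pads) lies 54 mm ahead of it; x points along the fingers, z is the direction in which the jaws open and shut, and the axes are right-handed (so a half turn about x gives the same grasp; the last joint's range is limited). The gripper opens to 85 mm and grips with 20 to 120 N. Pads are 22 mm wide; open, the fingers measure 114 mm over their backs; the gripper's body (76 mm by 85 mm) begins 54 mm behind the grasp point. The pads swing forward as they close: fully open they stand 13 mm farther back than shut.
Start: joints at [0.954, 0.313, 1.498, -0, 1.331, -0.223], TCP at [0.201, 0.485, 0.304] pointing down, gripper open.
Joint ranges: [-2.94, 2.94], [-0.97, 2.17], [0.19, 2.56], [-1.23, 4.37], [0.02, 3.11], [-2.88, 2.88]. Speed limits (rad/s): [2.39, 2.39, 3.01, 3.14, 3.14, 3.14].

### API

Orientations are given as [roll, pitch, yaw] about the fixed x, y, z axes, in that order (R = Rz(yaw) Ry(pitch) Rx(roll)).
In Python, from bench import arm, get_image, camera_params, job gives the robot as it stands.
- The arm moves only by the shell command python3 -m jog 'ROWS'. ROWS is JSON, a list of rows, each an object of numbers: "claw": the finger opening in cm, from 0 to 8.54; "x", "y", "z": the shift along the tool's x, y, z in cm; "rx", "ry", "rz": the turn, a rotation vector about the tool's x, y, z in rad. A call has 1 to 20 rows; each row shifts and turns the commanded pose from where the row before left it, along the tool's axes as they then stand; what a row does not reach is not made up. A row lasts 1/10 s, in which the tool goes at most 50 mm and 8.59 degrees, less where a joint would pass 70% of its speed; a pose out of reach is approached as far as the arm can. A call is refused whole if a number of a shift passes 5 or a number of a turn 0.15, either way. A call with a gripper value outside its range is refused whole. The fingers move at their own pace and stop on an object; the grip force is fixed at half the most. Time passes only in rows, so rows that do not move let the fingers close. It gives the time, the measured TCP pose, the force and the opening at its end, in the units of the state.
- arm.get_state(): the state, without advancing time (a new reading comes with each control period).
- get_image(name): name is "scene" or "top" or "wrist"; returns (picture, depth): 420x560x3 uint8, blue, green, red; 420x560 float32, m along the optical axis (not along the pixel's ray), 0 where there is no reading.
- camera_params(name): a dict with "K" (3x3 intrinsics, pixels), "k1" (the pictures are not rectified: a ray, as slopes to the right and down, at radius r is drawn at 1 + k1 r^2 times it, then the intrinsics apply), "view" (4x4, takes a point from world to camera coordinates). Camera axes: x right, y up, looking along -z (the intrinsics and any distortion apply to the point x, -y, -z); pixel columns grow to the right and rows downward; lengths in m; the calibration is good to about 2 mm. A picture is of the moment at which its call begins: read the wrist's pose just before it. camera_params takes no time and is no camera call; for the wrist camera it gives the pose at the moment of the call.
- job.sign_off(): hands the job in, once; it reports no verdict.
The state is a dict: "time_s": time; "q": joint angles; "qvel": joint speeds; "effort": joint torques, N m; "tool_pos": TCP position; "eef_rot": TCP orientation; "ft_force": force on the tool from outside, world axes, zero at the start; "wrist_torque": the same for the moment, N m; "width": finger opening in m.
Only numpy, scipy, OpenCV 4.12 (cv2) and the standard library are available. Lean on these libraries where they do the work, as an engineer would, in place of code of your own. Each camera call takes 0.05 s, during which the arm holds its last target. There are 200 camera calls.

## Working session

There is one attempt and no reset: what is moved stays moved. The work goes in short steps, Python scripts to look and compute and a shell command to move; the robot and the scene stay as the last step left them, time stands still between calls to the robot, and variables do not carry over. Pictures are saved under pics/ and viewed, about 8 in all and at most 12, crops included, and the job is handed in when it is done.

```bash
mkdir -p pics
cat > h.py <<'E'
import numpy as np, cv2
from bench import arm, get_image, camera_params, job
def grab(n):
    p=camera_params(n); im,d=get_image(n); return im,d,p
def xyz(p,d,u,v):
    K=np.array(p["K"]);k=np.array([p["k1"],0,0,0,0.])
    s=cv2.undistortPoints(np.array([[[u,v]]],float),K,k)[0,0]
    c=np.array([s[0]*d,-s[1]*d,-d,1]); return (np.linalg.inv(np.array(p["view"]))@c)[:3]
def cloud(p,d):
    K=np.array(p["K"]);k=np.array([p["k1"],0,0,0,0.])
    h,w=d.shape;g=np.stack(np.meshgrid(np.arange(w),np.arange(h)),-1).reshape(-1,1,2).astype(float)
    s=cv2.undistortPoints(g,K,k).reshape(h,w,2)
    c=np.stack([s[...,0]*d,-s[...,1]*d,-d,np.ones_like(d)],-1)
    return (c@np.linalg.inv(np.array(p["view"])).T)[...,:3]
E
python3 - <<'E'
from h import *
s=arm.get_state();print(s)
for n in("top","scene"):
    im,d,p=grab(n);cv2.imwrite(f"pics/{n}0.png",im);np.savez(f"{n}0.npz",im=im,d=d,K=p["K"],k1=p["k1"],view=p["view"])
    print(n,np.linalg.inv(p["view"])[:3,3].round(3))
E
```

```text
{'time_s': 0.0, 'q': array([ 9.53613258e-01,  3.13472627e-01,  1.49846803e+00,  7.71769244e-06,
        1.33097623e+00, -2.23406019e-01]), 'qvel': array([ 0.00052417, -0.00096106,  0.00036124,  0.00041407,  0.00137001,
        0.00030508]), 'effort': array([-2.67207106e-04, -4.12263858e+01, -2.59744245e+01, -1.31092229e-04,
        4.01465833e-03,  1.42673653e-05]), 'tool_pos': array([0.20134465, 0.48467401, 0.30331178]), 'eef_rot': array([ 2.91252728,  1.56947207, -2.19364058]), 'ft_force': array([ 0.80309823, -0.40200589,  0.19093597]), 'wrist_torque': array([-0.00665433, -0.01911125, -0.00734184]), 'width': 0.08505067919549854}
top [0.326 0.03  1.21 ]
scene [1.23  0.262 0.764]
```

View pics/top0.png

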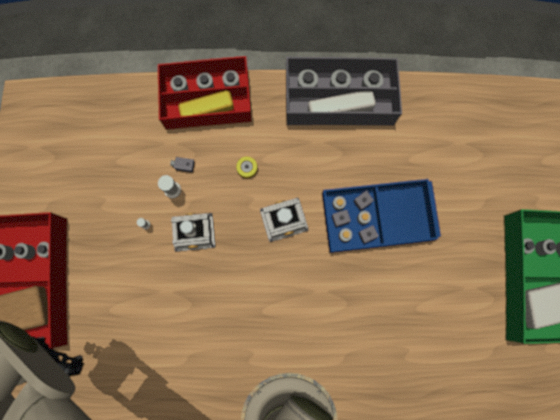

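View pics/scene0.png

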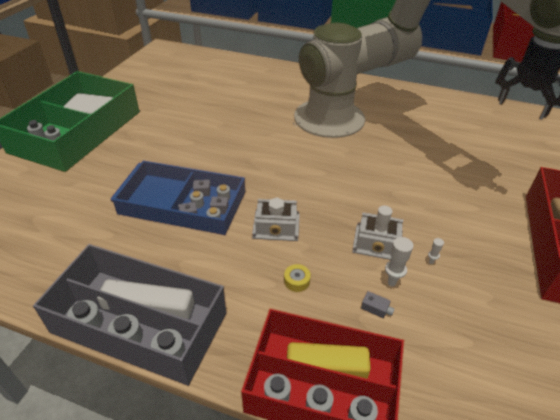

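Top view: the valve body with the bung is at (192,231), the hexagon one at (285,218), and the empty bay of the blue bin at (408,213). Look-alike bungs stand at (169,186) and (143,224). I'll measure these from the depth.

```bash
python3 - <<'E'
from h import *
C={}
for n in("top","scene"):
    z=np.load(n+"0.npz");p={k:z[k] for k in("K","k1","view")};p["k1"]=float(p["k1"])
    c=cloud(p,z["d"]);C[n]=c.reshape(-1,3)[z["d"].reshape(-1)>0]
    if n=="top": print([c[v,u].round(3) for u,v in((188,228),(192,240),(408,213),(285,216))])
    P=C[n]
    m=(abs(P[:,0]-.3)<.12)&(abs(P[:,1]-.28)<.1)&(P[:,2]>.07)
    a,b=(188,228),(408,213)
    if n=="top": k0=c[228,188];b0=c[213,408]
    near=lambda P,c,r:P[np.hypot(*(P[:,:2]-c[:2]).T)<r]
    K=near(P,k0,.04);K=K[K[:,2]>.078];print(n,"knob",len(K),K.mean(0),K.min(0),K.max(0))
    T=K[K[:,2]>.100];print(" knobtop",len(T),T.mean(0),T[:,2].max() if len(T) else 0)
    B=near(P,k0,.09);B=B[(B[:,2]>.035)&(B[:,2]<.068)];r=cv2.minAreaRect(B[:,:2].astype(np.float32));print(" block",r,len(B))
    B=near(P,b0,.25);B=B[(B[:,2]>.042)&(B[:,2]<.058)&(B[:,1]<.08)];r=cv2.minAreaRect(B[:,:2].astype(np.float32));print(" bin",r,cv2.boxPoints(r).round(3).tolist())
E
python3 - <<'E'
import cv2
a=cv2.imread("pics/top0.png")[160:270,130:320];b=cv2.imread("pics/scene0.png")[180:290,330:460]
cv2.imwrite("pics/c0.png",cv2.hconcat([cv2.resize(a,(440,300),interpolation=2),cv2.resize(b,(354,300),interpolation=2)]))
E
```

```text
[array([0.48 , 0.239, 0.104]), array([0.456, 0.237, 0.058]), array([ 0.531, -0.326,  0.003]), array([0.513, 0.005, 0.074])]
top knob 139 [0.48205489 0.24315816 0.1003424 ] [0.46806903 0.23043321 0.07902478] [0.49762455 0.25739873 0.10844633]
 knobtop 103 [0.48329506 0.24454026 0.10307689] 0.1084463344661073
 block ((0.4837575852870941, 0.24380400776863098), (0.08604113757610321, 0.0914461612701416), 6.677999973297119) 932
 bin ((0.6056911945343018, -0.23763558268547058), (0.33089134097099304, 0.2913561165332794), 6.284340858459473) [[0.42500001192092896, -0.11100000143051147], [0.4569999873638153, -0.4009999930858612], [0.7860000133514404, -0.36399999260902405], [0.7540000081062317, -0.07500000298023224]]
scene knob 213 [0.49375112 0.24589041 0.09608401] [0.47114497 0.23059039 0.07814105] [0.50427697 0.26062849 0.10567216]
 knobtop 105 [0.48926936 0.24590319 0.1022399 ] 0.10567215887283454
 block ((0.4957970380783081, 0.24643325805664062), (0.07665715366601944, 0.09367130696773529), 7.755171775817871) 1023
 bin ((0.5252819657325745, -0.24440760910511017), (0.16645082831382751, 0.29037147760391235), 6.049498558044434) [[0.4269999861717224, -0.10899999737739563], [0.4580000042915344, -0.39800000190734863], [0.6230000257492065, -0.3799999952316284], [0.5929999947547913, -0.09099999815225601]]
```

View pics/c0.png

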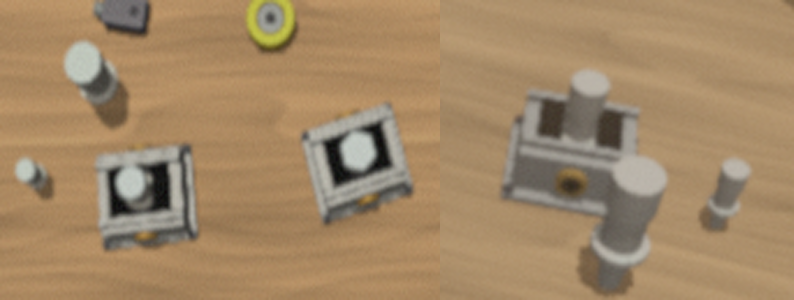

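The crop confirms it. The bung in its port is at about (0.483, 0.244), with the keepers on the ±y sides and the block yawed about +7°. The bin is yawed about 6°. Next I work out the turn and shift for the approach.

```bash
cat >> h.py <<'E'
from scipy.spatial.transform import Rotation as Ro
def rel(target,R=None):
    """shift (cm) in tool axes to bring TCP to target, turn (rotvec, tool) to R"""
    s=arm.get_state();R0=Ro.from_euler('xyz',s['eef_rot'])
    print('t',round(s['time_s'],2),'tcp',s['tool_pos'].round(4),'F',s['ft_force'].round(1),'w',round(s['width'],4),'q',s['q'].round(2))
    print('R0 cols\n',R0.as_matrix().round(3))
    if R is not None: print('turn',(R0.inv()*R).as_rotvec().round(4)); 
    print('shift now',(R0.inv().apply(np.array(target)-s['tool_pos'])*100).round(2))
    if R is not None: print('shift after turn',(R.inv().apply(np.array(target)-s['tool_pos'])*100).round(2))
def down(yaw,sg=1):  # tool x down, tool z along sg*block x
    z=sg*np.array([np.cos(yaw),np.sin(yaw),0]);x=np.array([0,0,-1.]);return Ro.from_matrix(np.stack([x,np.cross(z,x),z],1))
E
python3 - <<'E'
from h import *
for sg in(1,-1): rel([.483,.2435,.091+.054+.10],down(np.radians(7),sg))
z=np.load("top0.npz");p={k:z[k] for k in("K","k1","view")}
for u,v in((168,183),(141,223)):print(xyz(p,float(z["d"][v,u]),u,v).round(3))
E
```

```text
t 0.1 tcp [0.2014 0.4847 0.3034] F [ 0.1 -0.8 -0.5] w 0.0858 q [ 0.95  0.31  1.5   0.    1.33 -0.22]
R0 cols
 [[-0.001 -0.923  0.384]
 [-0.001  0.384  0.923]
 [-1.     0.    -0.001]]
turn [ 1.0548e+00 -1.1000e-03  3.0000e-04]
shift now [  5.84 -35.26 -11.46]
shift after turn [  5.84 -27.37  25.01]
t 0.1 tcp [0.2014 0.4847 0.3034] F [ 0.1 -0.8 -0.5] w 0.0858 q [ 0.95  0.31  1.5   0.    1.33 -0.22]
R0 cols
 [[-0.001 -0.923  0.384]
 [-0.001  0.384  0.923]
 [-1.     0.    -0.001]]
turn [-2.0868e+00 -4.0000e-04 -1.3000e-03]
shift now [  5.84 -35.26 -11.46]
shift after turn [  5.84  27.37 -25.01]
[0.588 0.288 0.122]
[0.499 0.367 0.066]
```

```bash
python3 -m jog '[{"rx":0.132},{"rx":0.132},{"rx":0.132},{"rx":0.132},{"rx":0.132},{"rx":0.132},{"rx":0.132},{"rx":0.131},{"y":-3.4,"z":3.1},{"y":-3.4,"z":3.1},{"y":-3.4,"z":3.1},{"y":-3.4,"z":3.1},{"y":-3.4,"z":3.1},{"y":-3.4,"z":3.1},{"y":-3.4,"z":3.1},{"y":-3.4,"z":3.1},{"claw":6},{}]'
python3 - <<'E'
from h import *
im,d,p=grab("wrist");cv2.imwrite("pics/w0.png",im)
rel([.483,.2435,.245],down(np.radians(7)))
c=cloud(p,d);np.savez("w0.npz",d=d,c=c)
P=c[d>0];print(np.linalg.inv(p["view"])[:3,3].round(3))
near=P[np.hypot(P[:,0]-.483,P[:,1]-.2435)<.045]
K=near[(near[:,2]>.097)&(near[:,2]<.11)]
if len(K):print("knobtop",len(K),K.mean(0).round(4),cv2.minEnclosingCircle(K[:,:2].astype(np.float32)))
B=P[(np.hypot(P[:,0]-.483,P[:,1]-.2435)<.085)&(P[:,2]>.05)&(P[:,2]<.065)]
print("block",len(B),cv2.minAreaRect(B[:,:2].astype(np.float32)))
E
```

```text
t 0.15 tcp [0.2014 0.4847 0.3035] F [ 0.6 -1.4  0.1] w 0.0854 q [ 0.95  0.31  1.5   0.    1.33 -0.22]
R0 cols
 [[-0.001 -0.923  0.384]
 [-0.001  0.384  0.923]
 [-1.     0.    -0.001]]
turn [ 1.0548e+00 -1.0000e-03  3.0000e-04]
shift now [  5.85 -35.26 -11.46]
shift after turn [  5.85 -27.37  25.01]
[0.137 0.511 0.372]
block 0 ((0.0, 0.0), (0.0, 0.0), 0.0)invalid input at $[0]: expected keys claw, x, y, z, rx, ry, rz
```

View pics/w0.png

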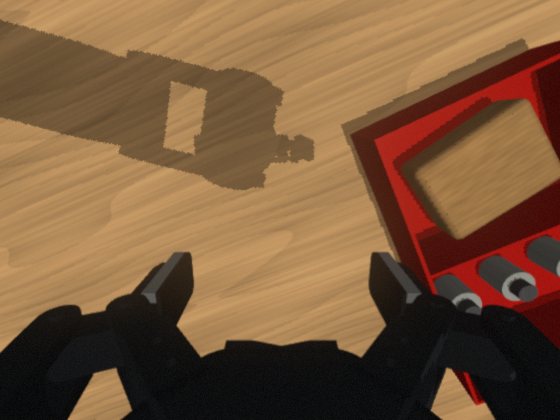

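The jog command needs all seven keys in each row, so nothing moved. The picture only shows the red bin beside the start pose.

```bash
python3 -m jog '[{"claw":8.5,"x":0,"y":0,"z":0,"rx":0.132,"ry":0,"rz":0},{"claw":8.5,"x":0,"y":0,"z":0,"rx":0.132,"ry":0,"rz":0},{"claw":8.5,"x":0,"y":0,"z":0,"rx":0.132,"ry":0,"rz":0},{"claw":8.5,"x":0,"y":0,"z":0,"rx":0.132,"ry":0,"rz":0},{"claw":8.5,"x":0,"y":0,"z":0,"rx":0.132,"ry":0,"rz":0},{"claw":8.5,"x":0,"y":0,"z":0,"rx":0.132,"ry":0,"rz":0},{"claw":8.5,"x":0,"y":0,"z":0,"rx":0.132,"ry":0,"rz":0},{"claw":8.5,"x":0,"y":0,"z":0,"rx":0.131,"ry":0,"rz":0},{"claw":6,"x":0,"y":-3.4,"z":3.1,"rx":0,"ry":0,"rz":0},{"claw":6,"x":0,"y":-3.4,"z":3.1,"rx":0,"ry":0,"rz":0},{"claw":6,"x":0,"y":-3.4,"z":3.1,"rx":0,"ry":0,"rz":0},{"claw":6,"x":0,"y":-3.4,"z":3.1,"rx":0,"ry":0,"rz":0},{"claw":6,"x":0,"y":-3.4,"z":3.1,"rx":0,"ry":0,"rz":0},{"claw":6,"x":0,"y":-3.4,"z":3.1,"rx":0,"ry":0,"rz":0},{"claw":6,"x":0,"y":-3.4,"z":3.1,"rx":0,"ry":0,"rz":0},{"claw":6,"x":0,"y":-3.4,"z":3.1,"rx":0,"ry":0,"rz":0},{"claw":6,"x":0,"y":0,"z":0,"rx":0,"ry":0,"rz":0}]'
python3 - <<'E'
from h import *
im,d,p=grab("wrist");cv2.imwrite("pics/w1.png",im)
rel([.483,.2435,.245],down(np.radians(7)))
c=cloud(p,d);np.savez("w1.npz",d=d,c=c)
P=c[d>0];print(np.linalg.inv(p["view"])[:3,3].round(3))
near=P[np.hypot(P[:,0]-.483,P[:,1]-.2435)<.045]
K=near[(near[:,2]>.097)&(near[:,2]<.11)]
if len(K):print("knobtop",len(K),K.mean(0).round(4),cv2.minEnclosingCircle(K[:,:2].astype(np.float32)))
B=P[(np.hypot(P[:,0]-.483,P[:,1]-.2435)<.085)&(P[:,2]>.05)&(P[:,2]<.065)]
if len(B):print("block",len(B),cv2.minAreaRect(B[:,:2].astype(np.float32)))
E
```

```text
time_s: 1.85
tool_pos: [0.4838, 0.2416, 0.3031]
eef_rot: [-1.822, 1.57, -1.705]
ft_force: [-0.3, 0.2, -0.9]
width: 0.0598
t 1.9 tcp [0.482  0.2433 0.3032] F [-0.7 -0.3  0.2] w 0.0601 q [ 0.25  0.35  1.45 -0.    1.34  0.13]
R0 cols
 [[-0.001 -0.118  0.993]
 [-0.     0.993  0.118]
 [-1.    -0.    -0.001]]
turn [-0.0038 -0.0011  0.0002]
shift now [5.82 0.01 0.11]
shift after turn [5.82 0.   0.1 ]
[0.476 0.31  0.372]
knobtop 797 [0.4851 0.2465 0.1028] ((0.4852912724018097, 0.24599489569664001), 0.015144424512982368)
block 3225 ((0.48524561524391174, 0.2460152953863144), (0.07467059046030045, 0.09206317365169525), 5.793375492095947)
```

View pics/w1.png

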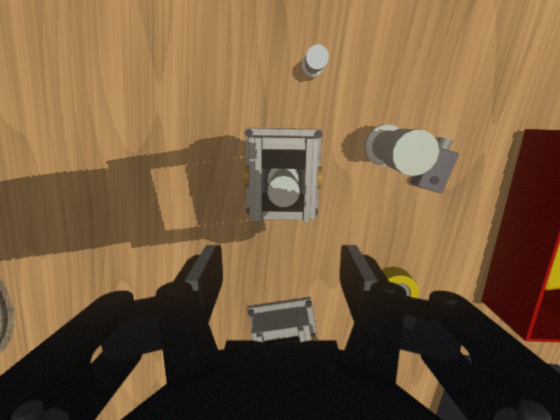

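The wrist view shows the bung's knob at pixel (284,187) on its block. Measured, it is at (0.485, 0.246) with radius 15.1 mm and top 0.103–0.104, which matches the sizes given. The large look-alike at (415,152) clears the gripper. Descending and closing.

```bash
python3 -m jog '[{"claw":6,"x":4,"y":0.18,"z":0.3,"rx":0,"ry":0,"rz":0},{"claw":6,"x":4,"y":0,"z":0,"rx":0,"ry":0,"rz":0},{"claw":6,"x":4,"y":0,"z":0,"rx":0,"ry":0,"rz":0},{"claw":6,"x":2.5,"y":0,"z":0,"rx":0,"ry":0,"rz":0},{"claw":6,"x":1.5,"y":0,"z":0,"rx":0,"ry":0,"rz":0},{"claw":6,"x":0,"y":0,"z":0,"rx":0,"ry":0,"rz":0},{"claw":0,"x":0,"y":0,"z":0,"rx":0,"ry":0,"rz":0},{"claw":0,"x":0,"y":0,"z":0,"rx":0,"ry":0,"rz":0},{"claw":0,"x":0,"y":0,"z":0,"rx":0,"ry":0,"rz":0},{"claw":0,"x":0,"y":0,"z":0,"rx":0,"ry":0,"rz":0},{"claw":0,"x":0,"y":0,"z":0,"rx":0,"ry":0,"rz":0},{"claw":0,"x":0,"y":0,"z":0,"rx":0,"ry":0,"rz":0}]'
python3 - <<'E'
from h import *
im,d,p=grab("wrist");cv2.imwrite("pics/w2.png",im)
im2,_,_=grab("scene");cv2.imwrite("pics/s2.png",cv2.resize(im2[140:300,300:500],(700,560),interpolation=2))
rel([.485,.2455,.145])
E
```

```text
time_s: 3.1
tool_pos: [0.4839, 0.2474, 0.1453]
eef_rot: [0.219, 1.568, 0.341]
ft_force: [-1.2, 0.8, 6.2]
width: 0.0288
t 3.2 tcp [0.4839 0.2474 0.1453] F [-1.9  1.   7.9] w 0.0282 q [0.26 0.53 1.63 0.   0.98 0.13]
R0 cols
 [[ 0.002 -0.122  0.993]
 [ 0.001  0.993  0.122]
 [-1.     0.001  0.002]]
shift now [ 0.03 -0.2   0.09]
```

View pics/s2.png

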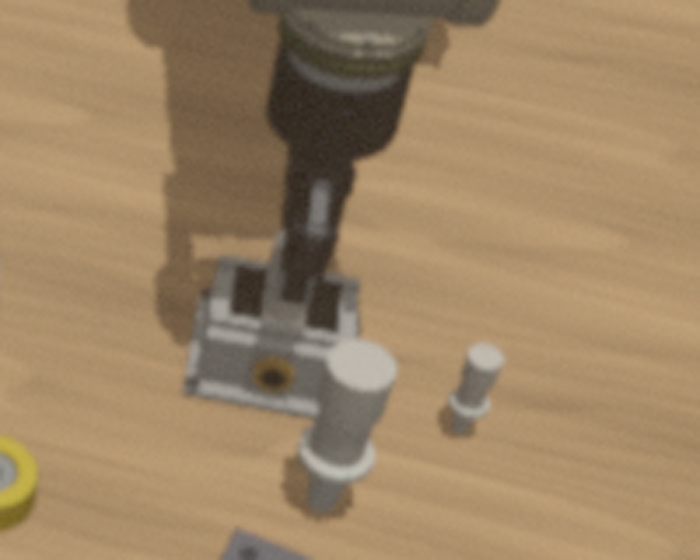

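The fingers have closed on the knob (opening 28 mm) and stay clear of the block. Now I rock it towards -y about the pivot 129 mm below the TCP.

```bash
python3 -m jog '[{"claw":0,"x":0.01,"y":-0.5,"z":0,"rx":0,"ry":0,"rz":0.039},{"claw":0,"x":0.01,"y":-0.5,"z":0,"rx":0,"ry":0,"rz":0.039},{"claw":0,"x":0.01,"y":-0.5,"z":0,"rx":0,"ry":0,"rz":0.039},{"claw":0,"x":0.01,"y":-0.5,"z":0,"rx":0,"ry":0,"rz":0.039},{"claw":0,"x":0.01,"y":-0.5,"z":0,"rx":0,"ry":0,"rz":0.039},{"claw":0,"x":0.01,"y":-0.5,"z":0,"rx":0,"ry":0,"rz":0.039},{"claw":0,"x":0,"y":0,"z":0,"rx":0,"ry":0,"rz":0},{"claw":0,"x":0,"y":0,"z":0,"rx":0,"ry":0,"rz":0}]'
python3 - <<'E'
from h import *
im,d,p=grab("wrist")
im2,_,_=grab("scene");cv2.imwrite("pics/m3.png",cv2.hconcat([cv2.resize(im,(440,330)),cv2.resize(im2[190:270,340:420],(330,330),interpolation=2)]))
rel([.485,.2455,.145])
E
```

```text
time_s: 4.0
tool_pos: [0.4878, 0.2189, 0.1426]
eef_rot: [1.555, 1.333, 1.677]
ft_force: [-1.5, 8.4, 12.0]
width: 0.0283
t 4.1 tcp [0.4878 0.219  0.1427] F [-1.3  7.9 11.6] w 0.0282 q [ 0.12  0.5   1.7   0.29  0.96 -0.17]
R0 cols
 [[-0.025 -0.119  0.993]
 [ 0.234  0.965  0.121]
 [-0.972  0.235  0.004]]
shift now [0.4  2.64 0.05]
```

View pics/m3.png

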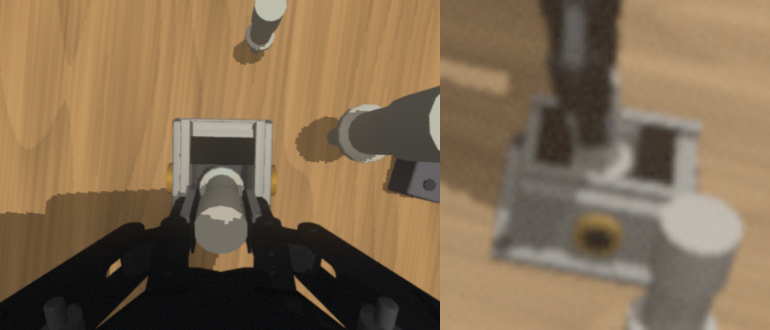

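The bung leans 13.6° towards -y with its collar visible, and the force is modest at 8 N. Now rocking to the +y side.

```bash
python3 -m jog '[{"claw":0,"x":0.01,"y":0.5,"z":0,"rx":0,"ry":0,"rz":-0.039},{"claw":0,"x":0.01,"y":0.5,"z":0,"rx":0,"ry":0,"rz":-0.039},{"claw":0,"x":0.01,"y":0.5,"z":0,"rx":0,"ry":0,"rz":-0.039},{"claw":0,"x":0.01,"y":0.5,"z":0,"rx":0,"ry":0,"rz":-0.039},{"claw":0,"x":0.01,"y":0.5,"z":0,"rx":0,"ry":0,"rz":-0.039},{"claw":0,"x":0.01,"y":0.5,"z":0,"rx":0,"ry":0,"rz":-0.039},{"claw":0,"x":0.01,"y":0.5,"z":0,"rx":0,"ry":0,"rz":-0.039},{"claw":0,"x":0.01,"y":0.5,"z":0,"rx":0,"ry":0,"rz":-0.039},{"claw":0,"x":0.01,"y":0.5,"z":0,"rx":0,"ry":0,"rz":-0.039},{"claw":0,"x":0.01,"y":0.5,"z":0,"rx":0,"ry":0,"rz":-0.039},{"claw":0,"x":0.01,"y":0.5,"z":0,"rx":0,"ry":0,"rz":-0.039},{"claw":0,"x":0.01,"y":0.5,"z":0,"rx":0,"ry":0,"rz":-0.039},{"claw":0,"x":0,"y":0,"z":0,"rx":0,"ry":0,"rz":0},{"claw":0,"x":0,"y":0,"z":0,"rx":0,"ry":0,"rz":0},{"claw":0,"x":0,"y":0,"z":0,"rx":0,"ry":0,"rz":0}]'
python3 - <<'E'
from h import *
im,d,p=grab("wrist")
im2,_,_=grab("scene");cv2.imwrite("pics/m4.png",cv2.hconcat([cv2.resize(im,(440,330)),cv2.resize(im2[190:270,340:420],(330,330),interpolation=2)]))
rel([.485,.2455,.145])
E
```

```text
time_s: 5.6
tool_pos: [0.4808, 0.276, 0.1421]
eef_rot: [-1.559, 1.335, -1.437]
ft_force: [1.1, -6.4, 8.3]
width: 0.0286
t 5.7 tcp [0.4808 0.276  0.1421] F [ 1.  -5.4  8.3] w 0.0284 q [ 0.39  0.59  1.54 -0.26  1.08  0.39]
R0 cols
 [[ 0.031 -0.118  0.993]
 [-0.231  0.965  0.122]
 [-0.972 -0.234  0.003]]
shift now [ 0.44 -3.06  0.05]
```

View pics/m4.png

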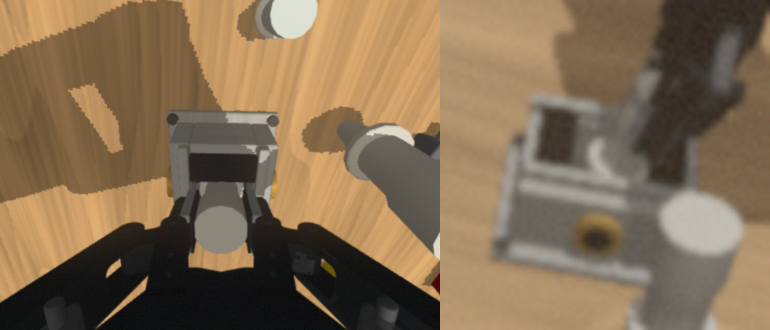

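The bung now leans 13.5° towards +y, symmetric with the first lean, at about 6 N. I bring it upright and make a small lift of 10 mm. The collar would be caught at 4 mm if a keeper were still closed, so this tests both.

```bash
python3 -m jog '[{"claw":0,"x":0.01,"y":-0.5,"z":0,"rx":0,"ry":0,"rz":0.039},{"claw":0,"x":0.01,"y":-0.5,"z":0,"rx":0,"ry":0,"rz":0.039},{"claw":0,"x":0.01,"y":-0.5,"z":0,"rx":0,"ry":0,"rz":0.039},{"claw":0,"x":0.01,"y":-0.5,"z":0,"rx":0,"ry":0,"rz":0.039},{"claw":0,"x":0.01,"y":-0.5,"z":0,"rx":0,"ry":0,"rz":0.039},{"claw":0,"x":0.01,"y":-0.5,"z":0,"rx":0,"ry":0,"rz":0.039},{"claw":0,"x":0,"y":0,"z":0,"rx":0,"ry":0,"rz":0},{"claw":0,"x":0,"y":0,"z":0,"rx":0,"ry":0,"rz":0},{"claw":0,"x":0,"y":0,"z":0,"rx":0,"ry":0,"rz":0}]'; python3 -m jog '[{"claw":0,"x":-0.25,"y":0,"z":0,"rx":0,"ry":0,"rz":0},{"claw":0,"x":-0.25,"y":0,"z":0,"rx":0,"ry":0,"rz":0},{"claw":0,"x":0,"y":0,"z":0,"rx":0,"ry":0,"rz":0}]'; python3 -m jog '[{"claw":0,"x":-0.25,"y":0,"z":0,"rx":0,"ry":0,"rz":0},{"claw":0,"x":-0.25,"y":0,"z":0,"rx":0,"ry":0,"rz":0},{"claw":0,"x":0,"y":0,"z":0,"rx":0,"ry":0,"rz":0}]'
python3 - <<'E'
from h import *
rel([.485,.2455,.145])
im,d,p=grab("wrist")
im2,_,_=grab("scene");cv2.imwrite("pics/m5.png",cv2.hconcat([cv2.resize(im[120:340,160:400],(440,400)),cv2.resize(im2[190:270,350:420],(350,400),interpolation=2)]))
E
```

```text
time_s: 6.6
tool_pos: [0.4843, 0.2469, 0.1453]
eef_rot: [-0.158, 1.568, -0.036]
ft_force: [0.1, -2.3, 6.2]
width: 0.0288
time_s: 6.9
tool_pos: [0.4835, 0.2473, 0.1492]
eef_rot: [0.323, 1.57, 0.445]
ft_force: [0.6, 0.3, -1.0]
width: 0.0285
time_s: 7.2
tool_pos: [0.4836, 0.2472, 0.1542]
eef_rot: [0.154, 1.57, 0.276]
ft_force: [-0.5, -0.0, -0.9]
width: 0.0283
t 7.2 tcp [0.4836 0.2472 0.1542] F [-0.5 -0.  -0.9] w 0.0283 q [0.26 0.51 1.62 0.   1.   0.13]
R0 cols
 [[ 0.001 -0.122  0.993]
 [ 0.     0.993  0.122]
 [-1.     0.     0.001]]
shift now [ 0.92 -0.19  0.12]
```

View pics/m5.png

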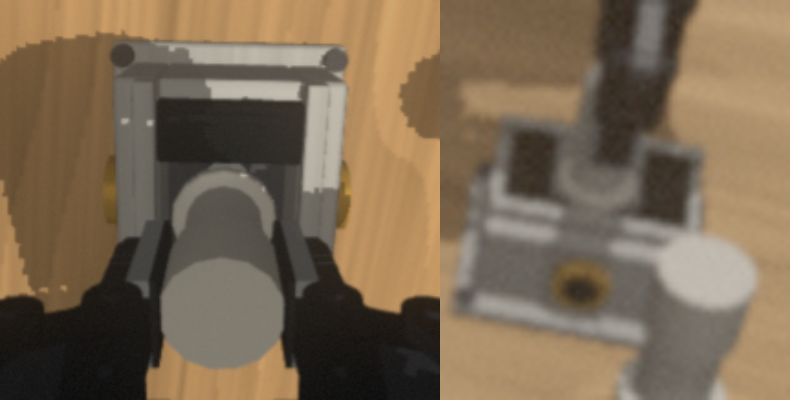

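Lifted 9 mm with no resistance, so the collar is past both keepers. The left picture shows the white collar at (222,205), free of the keeper edge. Now lifting out and carrying it over the bay. I'll release it leaning so that it falls lengthwise inside the bay and not onto a wall.

```bash
python3 -m jog '[{"claw":0,"x":-1,"y":0,"z":0,"rx":0,"ry":0,"rz":0},{"claw":0,"x":-1.5,"y":0,"z":0,"rx":0,"ry":0,"rz":0},{"claw":0,"x":-2,"y":0,"z":0,"rx":0,"ry":0,"rz":0},{"claw":0,"x":-3,"y":0,"z":0,"rx":0,"ry":0,"rz":0},{"claw":0,"x":-4,"y":0,"z":0,"rx":0,"ry":0,"rz":0},{"claw":0,"x":-3.1,"y":0,"z":0,"rx":0,"ry":0,"rz":0},{"claw":0,"x":0,"y":0,"z":0,"rx":0,"ry":0,"rz":0}]'; python3 -m jog '[{"claw":0,"x":0,"y":-2.4,"z":-0.16,"rx":0,"ry":0,"rz":0},{"claw":0,"x":0,"y":-4.4,"z":-0.16,"rx":0,"ry":0,"rz":0},{"claw":0,"x":0,"y":-4.5,"z":-0.16,"rx":0,"ry":0,"rz":0},{"claw":0,"x":0,"y":-4.5,"z":-0.16,"rx":0,"ry":0,"rz":0},{"claw":0,"x":0,"y":-4.5,"z":-0.16,"rx":0,"ry":0,"rz":0},{"claw":0,"x":0,"y":-4.5,"z":-0.16,"rx":0,"ry":0,"rz":0},{"claw":0,"x":0,"y":-4.5,"z":-0.16,"rx":0,"ry":0,"rz":0},{"claw":0,"x":0,"y":-4.5,"z":-0.16,"rx":0,"ry":0,"rz":0},{"claw":0,"x":0,"y":-4.5,"z":-0.16,"rx":0,"ry":0,"rz":0},{"claw":0,"x":0,"y":-4.5,"z":-0.16,"rx":0,"ry":0,"rz":0},{"claw":0,"x":0,"y":-4.5,"z":-0.16,"rx":0,"ry":0,"rz":0},{"claw":0,"x":0,"y":-4.3,"z":-0.16,"rx":0,"ry":0,"rz":0},{"claw":0,"x":0,"y":-2.4,"z":0,"rx":0,"ry":0,"rz":0},{"claw":0,"x":0,"y":0,"z":0,"rx":0,"ry":0,"rz":-0.14},{"claw":0,"x":0,"y":0,"z":0,"rx":0,"ry":0,"rz":-0.14},{"claw":0,"x":0,"y":0,"z":0,"rx":0,"ry":0,"rz":-0.14},{"claw":0,"x":0,"y":0,"z":0,"rx":0,"ry":0,"rz":-0.14},{"claw":0,"x":0,"y":0,"z":0,"rx":0,"ry":0,"rz":0},{"claw":0,"x":0,"y":0,"z":0,"rx":0,"ry":0,"rz":0}]'
python3 - <<'E'
from h import *
rel([.5297,-.2872,.129])
im,d,p=grab("top");im2,_,_=grab("scene")
cv2.imwrite("pics/m6.png",cv2.hconcat([cv2.resize(im[150:270,300:460],(440,330)),cv2.resize(im2[130:260,100:280],(360,330))]))
c=cloud(p,d).reshape(-1,3)[d.reshape(-1)>0]
B=c[(abs(c[:,0]-.53)<.2)&(c[:,1]<-.2)&(c[:,1]>-.42)&(c[:,2]>.042)&(c[:,2]<.058)];print(cv2.boxPoints(cv2.minAreaRect(B[:,:2].astype(np.float32))).round(3).tolist())
E
```

```text
time_s: 8.0
tool_pos: [0.4843, 0.2475, 0.3048]
eef_rot: [0.135, 1.562, 0.257]
ft_force: [-0.3, 0.0, -0.6]
width: 0.0287
time_s: 9.9
tool_pos: [0.5301, -0.2909, 0.2996]
eef_rot: [-1.572, 1.015, -1.45]
ft_force: [1.5, -0.4, 0.2]
width: 0.0285
t 9.9 tcp [ 0.5301 -0.2909  0.2996] F [ 1.5 -0.4  0.2] w 0.0285 q [-0.57  0.4   1.46 -0.51  0.97 -0.47]
R0 cols
 [[ 0.064 -0.104  0.993]
 [-0.524  0.843  0.122]
 [-0.849 -0.528 -0.001]]
shift now [14.3   9.32  0.02]
[[0.4339999854564667, -0.37599998712539673], [0.48899999260902405, -0.41200000047683716], [0.5080000162124634, -0.3840000033378601], [0.453000009059906, -0.34700000286102295]]
```

View pics/m6.png

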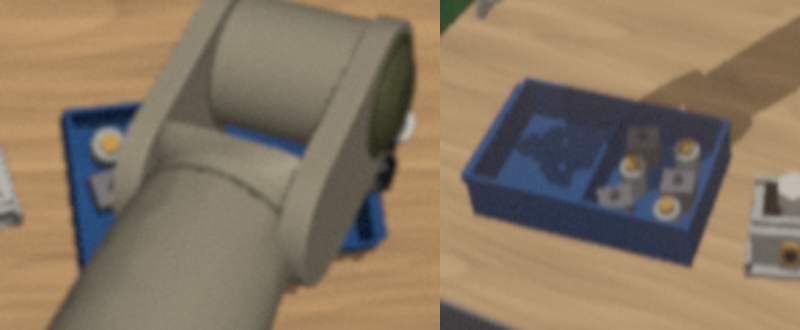

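The arm hides the bay from above, and the scene crop shows the gripper's shadow over the empty bay. The opening of 28.5 mm says the bung is still held. Descending along the vertical, then releasing.

```bash
python3 -m jog '[{"claw":0,"x":3.3,"y":2.15,"z":0,"rx":0,"ry":0,"rz":0},{"claw":0,"x":3.3,"y":2.15,"z":0,"rx":0,"ry":0,"rz":0},{"claw":0,"x":3.3,"y":2.15,"z":0,"rx":0,"ry":0,"rz":0},{"claw":0,"x":2.2,"y":1.4,"z":0,"rx":0,"ry":0,"rz":0},{"claw":0,"x":1.2,"y":0.8,"z":0,"rx":0,"ry":0,"rz":0},{"claw":0,"x":0.7,"y":0.45,"z":0,"rx":0,"ry":0,"rz":0},{"claw":0,"x":0,"y":0,"z":0,"rx":0,"ry":0,"rz":0},{"claw":0,"x":0,"y":0,"z":0,"rx":0,"ry":0,"rz":0}]'
python3 - <<'E'
from h import *
rel([.5297,-.2872,.129])
im2,_,_=grab("scene")
cv2.imwrite("pics/m7.png",cv2.resize(im2[60:260,80:300],(660,600)))
E
```

```text
time_s: 10.8
tool_pos: [0.5301, -0.289, 0.1338]
eef_rot: [-1.569, 1.01, -1.448]
ft_force: [-0.0, 0.5, -1.2]
width: 0.0283
t 10.8 tcp [ 0.5301 -0.289   0.1338] F [-0.   0.5 -1.2] w 0.0283 q [-0.57  0.6   1.62 -0.72  0.67 -0.16]
R0 cols
 [[ 0.065 -0.102  0.993]
 [-0.528  0.841  0.121]
 [-0.847 -0.532  0.001]]
shift now [ 0.31  0.41 -0.02]
```

View pics/m7.png

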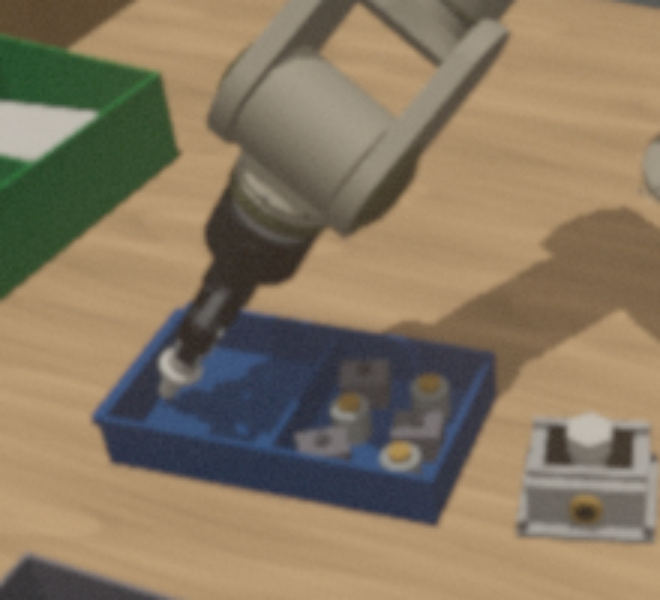

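The bung is leaning inside the empty bay with its foot at about (168,390), just above the floor near the -y wall. I lower it 5 mm more, release, back off along the tool axis, and look.

```bash
python3 -m jog '[{"claw":0,"x":0.4,"y":0.26,"z":0,"rx":0,"ry":0,"rz":0},{"claw":0,"x":0,"y":0,"z":0,"rx":0,"ry":0,"rz":0},{"claw":5,"x":0,"y":0,"z":0,"rx":0,"ry":0,"rz":0},{"claw":6.5,"x":0,"y":0,"z":0,"rx":0,"ry":0,"rz":0},{"claw":6.5,"x":0,"y":0,"z":0,"rx":0,"ry":0,"rz":0},{"claw":6.5,"x":0,"y":0,"z":0,"rx":0,"ry":0,"rz":0},{"claw":6.5,"x":0,"y":0,"z":0,"rx":0,"ry":0,"rz":0},{"claw":6.5,"x":-0.5,"y":0,"z":0,"rx":0,"ry":0,"rz":0},{"claw":6.5,"x":-1.5,"y":0,"z":0,"rx":0,"ry":0,"rz":0},{"claw":6.5,"x":-3,"y":0,"z":0,"rx":0,"ry":0,"rz":0},{"claw":6.5,"x":-4,"y":0,"z":0,"rx":0,"ry":0,"rz":0},{"claw":6.5,"x":-4,"y":0,"z":0,"rx":0,"ry":0,"rz":0},{"claw":6.5,"x":-4,"y":-2,"z":0,"rx":0,"ry":0,"rz":0},{"claw":6.5,"x":-3,"y":-2,"z":0,"rx":0,"ry":0,"rz":0},{"claw":6.5,"x":0,"y":4,"z":0,"rx":0,"ry":0,"rz":0},{"claw":6.5,"x":0,"y":4,"z":0,"rx":0,"ry":0,"rz":0},{"claw":6.5,"x":-3,"y":4,"z":0,"rx":0,"ry":0,"rz":0},{"claw":6.5,"x":-3,"y":4,"z":0,"rx":0,"ry":0,"rz":0},{"claw":6.5,"x":0,"y":0,"z":0,"rx":0,"ry":0,"rz":0}]'
python3 - <<'E'
from h import *
rel([.5297,-.2872,.129])
im2,d2,p2=grab("scene");im,d,p=grab("top")
cv2.imwrite("pics/m8.png",cv2.hconcat([cv2.resize(im2[140:260,90:260],(425,300)),cv2.resize(im2[190:270,340:420],(300,300),interpolation=2)]))
y=np.radians(6.1);ex=np.array([np.cos(y),np.sin(y)]);ey=np.array([-np.sin(y),np.cos(y)])
for n,i,dd,pp in(("scene",im2,d2,p2),("top",im,d,p)):
    c=cloud(pp,dd);hsv=cv2.cvtColor(i,cv2.COLOR_BGR2HSV)
    b=c[...,:2]-[.533,-.318];u,v=b@ex,b@ey
    m=(abs(u)<.085)&(abs(v)<.075)&(c[...,2]>.008)&(c[...,2]<.12)&(hsv[...,1]<70)&(dd>0)
    if m.any(): print(n,m.sum(),"u",u[m].min().round(3),u[m].max().round(3),"v",v[m].min().round(3),v[m].max().round(3),"zmax",c[m][:,2].max().round(3))
    k=np.hypot(c[...,0]-.485,c[...,1]-.247)<.05; dk=(i.max(-1)<60)&k&(c[...,2]>.05)&(c[...,2]<.066)
    w=(c[...,:2]-[.485,.247])@ey; 
    if dk.any():
        W=w[dk]; print(" dark keepers v<0 inner",np.percentile(W[W<0],97).round(4)," v>0 inner",np.percentile(W[W>0],3).round(4),len(W))
E
```

```text
time_s: 12.75
tool_pos: [0.5, -0.0453, 0.2861]
eef_rot: [-1.567, 1.011, -1.44]
ft_force: [-0.3, -0.5, -0.2]
width: 0.065
t 12.75 tcp [ 0.5    -0.0453  0.2861] F [-0.3 -0.5 -0.2] w 0.065 q [-0.14  0.28  1.67 -0.61  1.11 -0.01]
R0 cols
 [[ 0.069 -0.107  0.992]
 [-0.526  0.841  0.128]
 [-0.848 -0.531  0.002]]
shift now [ 26.25 -12.32  -0.17]
scene 1310 u -0.082 0.083 v -0.073 0.075 zmax 0.052
top 487 u -0.084 0.077 v -0.075 0.075 zmax 0.055
 dark keepers v<0 inner -0.023  v>0 inner 0.0188 220
```

View pics/m8.png

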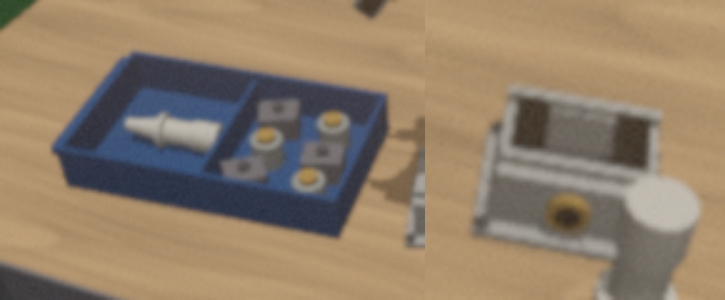

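The bung lies flat inside the empty bay. The gap between the keepers measures about 42 mm, against 28 mm closed and 40 mm fully open. The gripper is clear, so I hand in.

```bash
python3 -c "
from bench import job; print(job.sign_off())"
```

```text
the job is handed in; nothing more can be done
None
```

The bung is out of its port and lying in the empty bay of the blue bin, and I handed the job in at about 12.9 s; no verdict was reported. I gripped the knob and rocked the bung about 13.5° towards -y, then about 13.5° towards +y. I then brought it upright, lifted it straight out and released it leaning, so that it lay down in the bay.

**Checks that agreed**
- **Collar:** the lift past 4 mm met no resistance (about 1 N), so the collar was clear of both keepers.
- **Keepers:** the gap between them measured about 42 mm afterwards, against 28 mm closed and 40 mm fully open, so both are open by about 5–6 mm.
- **Bin:** the last picture shows the bung lying flat inside the bay, with nothing there above about 55 mm.
- **Robot:** the gripper was clear, with about zero wrist force. The highest wrist force I read after any move was about 14 N.

**Checks that were off or failed**
- The keeper gap is 2 mm over its possible maximum, which is within the camera's calibration error.
- My numeric check of the bung's outline in the bay also picked up the walls, so its position there rests on the picture.
- The knob closed to 28.3 mm where 30 mm was expected, but the grip held.
- The first jog call was refused because rows need all seven keys; nothing moved.

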